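Fetch the red calibration adapter from behind the jar and the can

TASK

Move the blue-capped jar and the orange can out of the way onto the green mat, and only when both stand there take the red adapter from behind them and stand it upright in the middle of the test stand's black pad. Leave it there and put both back on the white board, the jar in the middle of the blue pad and the can in the middle of the orange pad. Tip none of these over, and leave the black adapter where it is.

Things in the scene. Friction and masses are not known exactly. Their poses are not given: they have to be found in the camera images.
- jar_center (a point): White round jar with a blue cap, 62 mm in diameter and 100 mm tall, standing upright at the start in the middle of the blue pad (within about 4 mm); about 0.16 kg. The point is its centre, half-way up (50 mm above its underside); z up.
- can_center (a point): Orange round can with a white band and steel rims, 56 mm in diameter and 105 mm tall, standing upright at the start in the middle of the orange pad (within about 4 mm); about 0.2 kg. The point is its centre, half-way up (52.5 mm above its underside); z up.
- red_adapter_center (a point): Red adapter to fetch: an upright block 30 mm (its x) by 34 mm (its y) by 40 mm tall, with two small brass jacks rising 7 mm from its top; about 0.11 kg. It stands on the far part of the white board, about 61 mm behind the jar or the can (either), its axes within about 0.1 rad of the pads' axes. The point is the block's centre, 20 mm above its underside; z up. The jar and can are too tall for a gripper to come down on it while they stand in front.
- black_adapter_center (a point): Black adapter, same shape and size as the red one, standing about 105 mm beside it on the white board behind the other of the jar and can. It stays there. The point is the block's centre, 20 mm above its underside.
- pad_blue: Blue square pad, 82 mm wide, 2 mm thick, fixed on the white board; home of the jar. The board is 190 by 250 mm and 10 mm thick, so the pad's upper face is 12 mm above the table. Origin: centre of the pad's underside, 10 mm above the table. x: across the board, away from the robot, towards the adapters; y: along the row to the other pad, whose centre is 105 mm away to either side, so that 46 mm stay free between jar and can; z up.
- pad_orange: Orange square pad, same size, mounting and axes as the blue one, beside it on the white board; home of the can. Origin: centre of its underside, 10 mm above the table.
- mat: Flat green mat, 240 mm (its x) by 150 mm (its y), 4 mm thick, fixed on the table to one side of the white board, left or right; the side area where jar and can stand meanwhile. Origin: centre of its underside, at table height; z up.
- stand_top (a point): Test stand on the opposite side from the mat: aluminium block 120 by 120 mm with a black 64 mm square pad in the middle of its top, 25 mm above the table, and a grey strip 36 mm high along its far (+x) edge, 57 to 75 mm from the middle. Fixed. The point is the middle of the pad's upper face; z up.
Things that resemble listed ones, but are neither listed nor needed, are in the scene too. Of the things shaped like the part that bears jar_center, the white one is meant. What is shaped like the part that bears can_center but purple is not meant.

How it is judged:
On the way, in this order (a step that is already met when the one before it is completed fails the run):
1. jar and can both stand upright and released on the green mat, the red adapter still untouched behind (x of jar_center in the frame of mat between -0.12 and 0.12 m and y of jar_center in the frame of mat between -0.075 and 0.075 m and height (world z) of jar_center between 0.046 and 0.062 m and angle between each of jar_center, can_center's own z axis and vertical below 0.15 rad and linear speed of each of jar, can below 0.03 m/s and contact force between the fingers and jar below 0.1 N and x of can_center in the frame of mat between -0.12 and 0.12 m and y of can_center in the frame of mat between -0.075 and 0.075 m and height (world z) of can_center between 0.0485 and 0.0645 m and contact force between the fingers and can below 0.1 N and distance of red_adapter_center from where it was at the start of the episode below 0.02 m), for 0.2 s.
2. the red adapter stands released on the test stand while jar and can still stand on the mat (horizontal distance between red_adapter_center and stand_top below 0.014 m and z of red_adapter_center in the frame of stand_top between 0.014 and 0.026 m and angle between red_adapter_center's own z axis and vertical below 0.12 rad and linear speed of red_adapter below 0.02 m/s and contact force between the fingers and red_adapter below 0.1 N and x of jar_center in the frame of mat between -0.12 and 0.12 m and y of jar_center in the frame of mat between -0.075 and 0.075 m and height (world z) of jar_center between 0.046 and 0.062 m and angle between each of jar_center, can_center's own z axis and vertical below 0.15 rad and linear speed of each of jar, can below 0.03 m/s and contact force between the fingers and jar below 0.1 N and x of can_center in the frame of mat between -0.12 and 0.12 m and y of can_center in the frame of mat between -0.075 and 0.075 m and height (world z) of can_center between 0.0485 and 0.0645 m and contact force between the fingers and can below 0.1 N), for 0.2 s.
At the end, for the whole second after the job is handed in: The red adapter stands upright on the test stand within 14 mm of the middle of its pad; the jar stands upright within 14 mm of the middle of the blue pad and the can within 14 mm of the middle of the orange pad; all released and at rest; the black adapter is within 15 mm of where it started (horizontal distance between red_adapter_center and stand_top below 0.014 m and z of red_adapter_center in the frame of stand_top between 0.014 and 0.026 m and angle between each of red_adapter_center, jar_center, can_center's own z axis and vertical below 0.12 rad and linear speed of each of red_adapter, jar, can below 0.02 m/s and horizontal distance between jar_center and pad_blue below 0.014 m and height (world z) of jar_center below 0.068 m and horizontal distance between can_center and pad_orange below 0.014 m and height (world z) of can_center below 0.0705 m and distance of black_adapter_center from where it was at the start of the episode below 0.015 m and contact force between the fingers and jar below 0.1 N and contact force between the fingers and can below 0.1 N and contact force between the fingers and red_adapter below 0.1 N); the robot touches nothing.
It fails at once if the jar, the can or an adapter is tipped over (angle between any of jar_center, can_center, red_adapter_center, black_adapter_center's own z axis and vertical above 0.6 rad).
It fails at once if the black adapter is moved by more than 15 mm (distance of black_adapter_center from where it was at the start of the episode above 0.015 m).
It also fails if it takes over 139 s, if anything falls off the work surface, if the arm or the gripper's body presses on something with over 40 N, if the wrist force passes 120 N, or if a joint passes its speed limit or range.

ROBOT

A 6-joint arm with a two-finger parallel gripper is mounted at the origin on the work surface. World frame = base frame: x ahead of the robot, y to its left, z up, the work surface at z = 0. Lengths are in m, angles in rad, forces in N, time in s.
With the tool pointing down it reaches from about 0.3 to 0.775 m from the base axis. Payload 14.6 kg.
Tool frame: the origin (TCP) lies midway between the tips of the shut fingers; the grasp point (between the pads) lies 19 mm behind it; z points along the fingers, y is the line along which they close (so a half turn about z gives the same grasp; the last joint's range is limited). The gripper opens to 94 mm and grips with 3 to 60 N. Pads are 16 mm wide; open, the fingers measure 119 mm over their backs; the gripper's body (75 mm by 177 mm) begins 78 mm behind the grasp point.
Start: joints at [-1.331, 0.3, 1.521, -0, 1.321, -0.067], TCP at [0.166, -0.524, 0.205] pointing down, gripper open.
Joint ranges: [-3.03, 3.03], [-0.79, 2.21], [0.23, 2.52], [-1.04, 4.18], [0, 3.07], [-2.55, 2.55]. Speed limits (rad/s): [2.22, 2.22, 2.57, 3.14, 3.14, 3.14].

INTERFACE

Orientations are given as [roll, pitch, yaw] about the fixed x, y, z axes, in that order (R = Rz(yaw) Ry(pitch) Rx(roll)).
In Python, from station import ctrl gives the robot as it stands. The module is installed in compiled form; this text tells all that it offers.
- The arm moves only by the tool servo_tool, never from a script. Its argument "plan" is a list of rows, each a list of 7 numbers: the opening in per cent of the stroke, from 0 (shut) to 100 (fully open), then the shift along the tool's x, y, z in m, then the turn, a rotation vector about the tool's x, y, z in rad. A call has exactly 8 rows; each row shifts and turns the commanded pose from where the row before left it, along the tool's axes as they then stand; what a row does not reach is not made up. A row lasts 1/8 s, in which the tool goes at most 62.5 mm and 10.7 degrees, less where a joint would pass 70% of its speed; a pose out of reach is approached as far as the arm can. A call with a gripper value outside its range is refused whole. The fingers move at their own pace and stop on an object; "force" is the grip in N (left out, the last holds). Time passes only in rows, so rows that do not move let the fingers close, or fill a call up. It gives the time, the measured TCP pose, the force, the opening and the grip force at its end, in the units of the state.
- ctrl.get_obs(): the state, without advancing time (a new reading comes with each control period).
- ctrl.camera(name): name is "scene" or "top"; returns a dict with "pixels" (480x640x3 uint8, red, green, blue), "z_map" (480x640 float32, m along the optical axis (not along the pixel's ray), 0 where there is no reading), "mtx" (3x3 intrinsics, pixels), "dist" ([k1, k2, p1, p2, k3] as OpenCV has them; the pictures are not rectified), "pose" (4x4, takes a point from camera to world coordinates). Camera axes: x right, y up, looking along -z (the intrinsics and any distortion apply to the point x, -y, -z); pixel columns grow to the right and rows downward; lengths in m; the calibration is good to about 2 mm. A picture is of the moment at which its call begins.
- ctrl.hand_in(): hands the job in; it is judged then, once.
The state is a dict: "time_s": time; "qpos": joint angles; "joint_vel": joint speeds; "tau": joint torques, N m; "ee_pos": TCP position; "eef_rot": TCP orientation; "force": force on the tool from outside, world axes, zero at the start; "moment": the same for the moment, N m; "grip_width": finger opening in m; "grip_force": force on a finger pad.
Only numpy, scipy, OpenCV 4.12 (cv2) and the standard library are available. Lean on these libraries where they do the work, as an engineer would, in place of code of your own. Each camera call takes 0.05 s, during which the arm holds its last target. There are 200 camera calls.

## Working session

There is one attempt and no reset: what is moved stays moved. The work goes in short steps, Python scripts to look and compute and a tool call to move; the robot and the scene stay as the last step left them, time stands still between calls to the robot, and variables do not carry over. Pictures are saved under pics/ and viewed, at most 14 in all, crops included, and the job is handed in when it is done.

Besides the shell and the picture viewer there is one more tool, called after "Emit:" in YAML: its name, and indented under it one key for each argument. servo_tool: Moves the arm, as the interface text tells. Its arguments: {"type":"object","properties":{"plan":{"type":"array","items":{"type":"array","items":{"type":"number"}}},"force":{"type":"number"}},"required":["plan"]}

```bash
mkdir -p pics
cat > h.py <<'E'
import numpy as np, cv2
from station import ctrl
def shot(n):
    c=ctrl.camera(n); np.savez('%s.npz'%n,**{k:np.asarray(v) for k,v in c.items()}); return c
def pt(c,u,v,z=None):
    """world point of pixel: by depth, or on plane z"""
    p=cv2.undistortPoints(np.array([[[u,v]]],float),np.array(c['mtx']),np.array(c['dist']))[0,0]
    d=np.array([p[0],-p[1],-1.]); P=np.array(c['pose']); r=P[:3,:3]@d
    if z is None:
        D=c['z_map'][int(round(v)),int(round(u))]
    else: D=(z-P[2,3])/r[2]
    return P[:3,3]+D*r
def save(n,im): cv2.imwrite('pics/'+n+'.png',im[...,::-1])
E
python3 - <<'E'
from h import *
for n in('scene','top'):
    c=shot(n); save(n+'0',c['pixels']); print(n,np.round(c['pose'],3).tolist(),c['dist'])
o=ctrl.get_obs(); print(o)
E
```

```text
scene [[-0.799, -0.39, 0.458, 1.024], [0.601, -0.495, 0.627, 0.726], [-0.018, 0.777, 0.63, 0.774], [0.0, 0.0, 0.0, 1.0]] [-0.14551334  0.          0.          0.          0.        ]
top [[-0.008, 0.986, -0.164, 0.366], [-0.999, -0.014, -0.031, -0.016], [-0.033, 0.164, 0.986, 0.883], [0.0, 0.0, 0.0, 1.0]] [0.03325758 0.         0.         0.         0.        ]
{'time_s': 0.1, 'qpos': array([-1.33060533e+00,  3.00405065e-01,  1.52150544e+00, -6.08792533e-06,
        1.32070952e+00, -6.66053619e-02]), 'joint_vel': array([-8.71714682e-05, -1.94556909e-03, -1.64737919e-03,  2.04796064e-03,
       -3.04727803e-04, -9.40117370e-04]), 'tau': array([ 2.62324866e-03, -5.32645583e+01, -3.53284228e+01,  7.10226805e-02,
        2.34808191e-02, -6.68615644e-05]), 'ee_pos': array([ 0.1660407 , -0.52409377,  0.20495455]), 'eef_rot': array([-3.14056717e+00, -6.24939714e-05,  3.06797833e-01]), 'force': array([-0.20899958, -0.53218086,  0.02062652]), 'moment': array([0.00117608, 0.02112991, 0.00749737]), 'grip_force': 0.0, 'grip_width': 0.09383691508149485}
```

View pics/scene0.png

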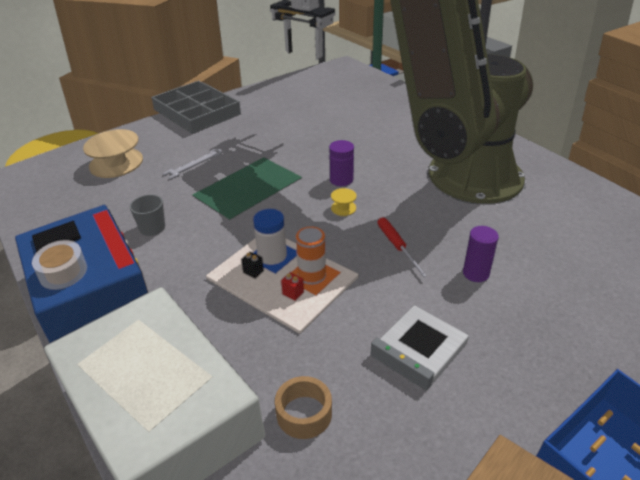

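View pics/top0.png

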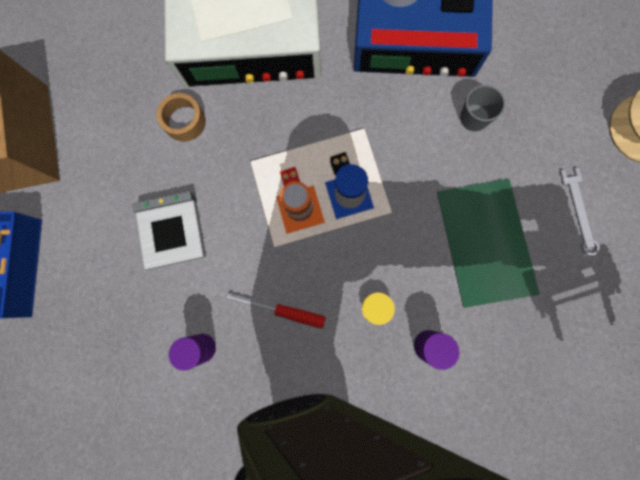

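The scene view shows the jar at (270,237), the can at (312,258), red adapter (292,287) and black adapter (252,264). In the top view the jar cap is at (351,182), the can top (297,196), the red adapter (290,177), the black adapter (340,162), the mat (490,242) and the stand pad (168,232).

Possible mix-ups:
- **Can:** purple cans at top (186,352) and (438,350), rejected by colour.
- **Jar:** there is no other white jar. The yellow spool (378,308) and grey cup (482,105) differ.
- **Adapter:** red (290,177) against black (340,162).

I'll check the choice in a close crop.

Run:
```python
from h import *
c=dict(np.load('top.npz')); im=c['pixels']
save('crop1',cv2.resize(im[120:255,240:400],None,fx=4.4,fy=4.4,interpolation=cv2.INTER_CUBIC))
save('crop2',cv2.resize(im[160:320,120:220],None,fx=3.5,fy=3.5,interpolation=cv2.INTER_CUBIC))
for n,(u,v) in dict(jar=(351,182),can=(297,196),red=(290,177),black=(340,162),pad=(168,232),mat=(488,242)).items(): print(n,np.round(pt(c,u,v),4))
for u,v in((438,189),(511,179),(538,293),(464,307)): print('mat',np.round(pt(c,u,v,.004),4))
```

```text
jar [ 0.5871 -0.0495  0.1088]
can [0.5598 0.0488 0.1189]
red [0.6171 0.0688 0.0474]
black [ 0.6459 -0.031   0.0483]
pad [0.5134 0.3174 0.0236]
mat [ 0.4877 -0.3256  0.0028]
mat [ 0.5988 -0.2321  0.004 ]
mat [ 0.617  -0.3802  0.004 ]
mat [ 0.386  -0.4133  0.004 ]
mat [ 0.3596 -0.2698  0.004 ]
```

View pics/crop1.png

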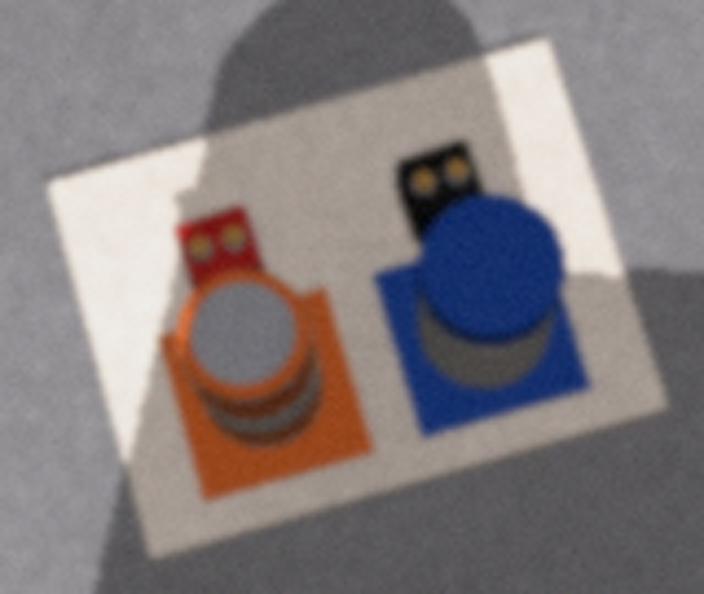

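View pics/crop2.png

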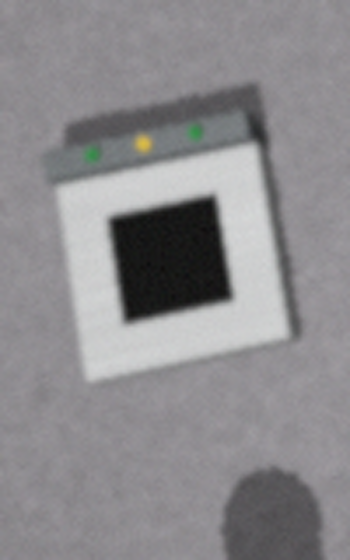

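Run:
```python
from h import *
c=dict(np.load('top.npz'))
def q(L,z,o=(240,120),s=4.4): return np.array([pt(c,o[0]+(u+.5)/s-.5,o[1]+(v+.5)/s-.5,z)[:2] for u,v in L])
def ang(d): return round(float(np.arctan2(d[1],d[0])),3)
def quad(n,P):
    print(n,P.mean(0).round(4),'sides',[round(float(np.linalg.norm(P[i]-P[i-1])),4) for i in range(4)],'x-dir',ang(P[0]-P[3]),ang(P[1]-P[2]))
quad('board',q([(50,182),(548,38),(665,407),(152,557)],.01))
quad('orange',q([(165,338),(325,290),(370,453),(207,498)],.012))
b=q([(378,272),(588,388),(424,435)],.012); print('blue',((b[0]+b[1])/2).round(4))
quad('stand',q([(110,217),(214,197),(231,298),(124,322)],.025,(120,160),3.5))
m=q([(438,189),(511,179),(538,293),(464,307)],.004,(0,0),1); quad('mat',m)
print('can',q([(243,332)],.117).round(4),'jar',q([(491,267)],.112).round(4))
for n,L,t in(('red',[(201,247),(234,237)],[(180,227),(245,208)]),('black',[(424,181),(457,169)],[(398,160),(467,142)])):
    P=q(L,.057);T=q(t,.05);print(n,'jacks',P.round(4).tolist(),P.mean(0).round(4),'ydir',ang(P[0]-P[1])-np.pi/2,'far edge',T.round(4).tolist(),ang(T[0]-T[1])-np.pi/2,np.linalg.norm(T[0]-T[1]))
```

```text
board [0.6075 0.0106] sides [0.1878, 0.2476, 0.1877, 0.2469] x-dir 0.271 0.268
orange [0.5591 0.0513] sides [0.0789, 0.0783, 0.0807, 0.0781] x-dir 0.257 0.255
blue [ 0.5883 -0.0495]
stand [0.5103 0.3164] sides [0.0622, 0.0608, 0.0604, 0.0621] x-dir 0.185 0.207
mat [ 0.4903 -0.3238] sides [0.2422, 0.1492, 0.2334, 0.1459] x-dir 0.156 0.142
can [[0.5621 0.0529]] jar [[ 0.5894 -0.0498]]
red jacks [[0.6169, 0.0772], [0.6212, 0.0624]] [0.6191 0.0698] ydir 0.28720367320510354 far edge [[0.6285, 0.0875], [0.6369, 0.0581]] 0.27720367320510353 0.030622386753912424
black jacks [[0.6457, -0.023], [0.651, -0.0379]] [ 0.6483 -0.0304] ydir 0.34320367320510337 far edge [[0.6582, -0.0114], [0.6661, -0.0428]] 0.2462036732051034 0.03232737520854182
```

```bash
cat >> h.py <<'E'
def go(x,y,z,yaw):
    """tool-axis shift and z turn from the present pose to the target (tool down)"""
    from scipy.spatial.transform import Rotation as R
    o=ctrl.get_obs(); A=R.from_euler('xyz',o['eef_rot']); B=R.from_euler('xyz',[np.pi,0,yaw])
    print('shift',A.inv().apply(np.array([x,y,z])-o['ee_pos']).round(4),'turn',(A.inv()*B).as_rotvec().round(4),'t',o['time_s'])
E
python3 -c "
from h import *
go(.589,-.05,.205,.275)"
```

```text
shift [ 5.464e-01 -3.242e-01  3.000e-04] turn [-0.001  -0.      0.0318] t 0.1
```

Emit:
servo_tool:
  plan:
    - [100,0.0455,-0.027,0,0,0,0]
    - [100,0.0455,-0.027,0,0,0,0]
    - [100,0.0455,-0.027,0,0,0,0]
    - [100,0.0455,-0.027,0,0,0,0]
    - [100,0.0455,-0.027,0,0,0,0]
    - [100,0.0455,-0.027,0,0,0,0]
    - [100,0.0455,-0.027,0,0,0,0]
    - [100,0.0455,-0.027,0,0,0,0]
  force: 20

```text
time_s: 1.1
ee_pos: [0.4487, -0.2069, 0.2053]
eef_rot: [-3.141, 0.0, 0.307]
force: [0.9, -1.1, -0.1]
grip_width: 0.0937
grip_force: 0.0
```

Emit:
servo_tool:
  plan:
    - [100,0.0455,-0.027,0,0,0,0]
    - [100,0.0455,-0.027,0,0,0,0]
    - [100,0.0455,-0.027,0,0,0,0]
    - [100,0.0455,-0.027,0,0,0,0]
    - [100,0,0,0,0,0,0.032]
    - [100,0,0,0,0,0,0]
    - [100,0,0,0,0,0,0]
    - [100,0,0,0,0,0,0]

```text
time_s: 2.1
ee_pos: [0.5884, -0.0514, 0.2057]
eef_rot: [3.141, -0.0, 0.274]
force: [0.3, 0.0, 1.1]
grip_width: 0.094
grip_force: 0.0
```

Run:
```python
from h import *
go(.589,-.05,.056,.275)
c=shot('scene'); save('s1',cv2.resize(c['pixels'][130:340,160:400],None,fx=2.8,fy=2.8))
```

```text
shift [ 0.0009 -0.0012  0.1497] turn [ 0.0002 -0.0003 -0.0012] t 2.1
```

View pics/s1.png

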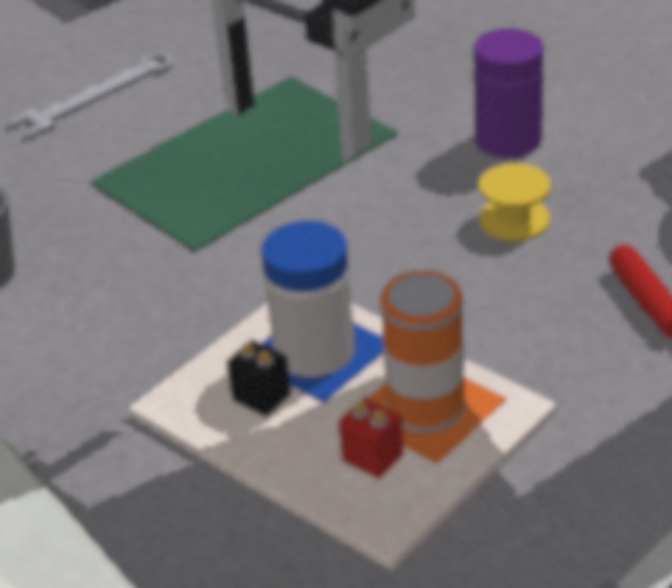

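The fingers hang above the jar, with tips at crop (243,110) and (355,155). The jar (308,300) lies between them, so I'll descend and grip.

Emit:
servo_tool:
  plan:
    - [100,0.001,-0.001,0.03,0,0,0]
    - [100,0,0,0.03,0,0,0]
    - [100,0,0,0.03,0,0,0]
    - [100,0,0,0.03,0,0,0]
    - [100,0,0,0.03,0,0,0]
    - [100,0,0,0,0,0,0]
    - [20,0,0,0,0,0,0]
    - [20,0,0,0,0,0,0]
  force: 20

```text
time_s: 3.15
ee_pos: [0.5901, -0.0495, 0.0569]
eef_rot: [3.141, -0.002, 0.275]
force: [-0.1, -0.3, -0.9]
grip_width: 0.0778
grip_force: 0.0
```

Emit:
servo_tool:
  plan:
    - [20,0,0,0,0,0,0]
    - [20,0,0,0,0,0,0]
    - [20,0,0,0,0,0,0]
    - [20,0,0,0,0,0,0]
    - [20,0,0,-0.005,0,0,0]
    - [20,0,0,-0.01,0,0,0]
    - [20,0,0,-0.02,0,0,0]
    - [20,0,0,-0.03,0,0,0]

```text
time_s: 4.15
ee_pos: [0.589, -0.0492, 0.1209]
eef_rot: [-3.141, 0.001, 0.275]
force: [0.5, 0.8, -0.7]
grip_width: 0.0617
grip_force: 20.0
```

Run:
```python
from h import *
go(.559,-.314,.16,.275)
```

```text
shift [-0.1008  0.2467 -0.0391] turn [-0.0007  0.0014 -0.0001] t 4.15
```

Emit:
servo_tool:
  plan:
    - [20,0,0,-0.02,0,0,0]
    - [20,0,0,-0.02,0,0,0]
    - [20,-0.017,0.041,0,0,0,0]
    - [20,-0.017,0.041,0,0,0,0]
    - [20,-0.017,0.041,0,0,0,0]
    - [20,-0.017,0.041,0,0,0,0]
    - [20,-0.017,0.041,0,0,0,0]
    - [20,-0.016,0.042,0,0,0,0]

```text
time_s: 5.15
ee_pos: [0.5589, -0.3158, 0.161]
eef_rot: [3.141, -0.0, 0.275]
force: [0.7, -0.8, -2.2]
grip_width: 0.062
grip_force: 20.0
```

Emit:
servo_tool:
  plan:
    - [20,0,0,0,0,0,0]
    - [20,0,0,0.03,0,0,0]
    - [20,0,0,0.03,0,0,0]
    - [20,0,0,0.025,0,0,0]
    - [20,0,0,0.015,0,0,0]
    - [20,0,0,0.005,0,0,0]
    - [20,0,0,0,0,0,0]
    - [20,0,0,0,0,0,0]

```text
time_s: 6.15
ee_pos: [0.5597, -0.3146, 0.0564]
eef_rot: [3.141, -0.001, 0.275]
force: [-0.2, 0.5, -1.6]
grip_width: 0.0618
grip_force: 20.0
```

Emit:
servo_tool:
  plan:
    - [20,0,0,0.003,0,0,0]
    - [20,0,0,0.002,0,0,0]
    - [20,0,0,0.002,0,0,0]
    - [20,0,0,0.001,0,0,0]
    - [20,0,0,0,0,0,0]
    - [20,0,0,0,0,0,0]
    - [20,0,0,0,0,0,0]
    - [20,0,0,0,0,0,0]

```text
time_s: 7.15
ee_pos: [0.5593, -0.3145, 0.0481]
eef_rot: [3.141, -0.0, 0.275]
force: [-2.1, 1.5, 5.0]
grip_width: 0.0621
grip_force: 20.0
```

Contact is felt (+5 N), so I'll release and rise.

Emit:
servo_tool:
  plan:
    - [70,0,0,0,0,0,0]
    - [100,0,0,0,0,0,0]
    - [100,0,0,0,0,0,0]
    - [100,0,0,0,0,0,0]
    - [100,0,0,-0.02,0,0,0]
    - [100,0,0,-0.04,0,0,0]
    - [100,0,0,-0.05,0,0,0]
    - [100,0,0,-0.05,0,0,0]

```text
time_s: 8.15
ee_pos: [0.5591, -0.3143, 0.2107]
eef_rot: [3.141, -0.001, 0.275]
force: [0.7, -0.4, 0.3]
grip_width: 0.0937
grip_force: 0.0
```

Run:
```python
from h import *
go(.561,.052,.2,.275)
```

```text
shift [ 0.1012 -0.3521  0.0105] turn [ 0.001  -0.0009 -0.0002] t 8.15
```

Emit:
servo_tool:
  plan:
    - [100,0.0145,-0.0503,0,0,0,0]
    - [100,0.0145,-0.0503,0,0,0,0]
    - [100,0.0145,-0.0503,0,0,0,0]
    - [100,0.0145,-0.0503,0,0,0,0]
    - [100,0.0145,-0.0503,0,0,0,0]
    - [100,0.0145,-0.0503,0,0,0,0]
    - [100,0.0145,-0.0503,0,0,0,0]
    - [100,0,0,0.01,0,0,0]

```text
time_s: 9.15
ee_pos: [0.5616, 0.0549, 0.1994]
eef_rot: [3.141, -0.003, 0.279]
force: [0.0, 0.1, 0.9]
grip_width: 0.0941
grip_force: 0.0
```

Emit:
servo_tool:
  plan:
    - [100,0,0,0,0,0,0]
    - [100,0,0,0.03,0,0,0]
    - [100,0,0,0.03,0,0,0]
    - [100,0,0,0.03,0,0,0]
    - [100,0,0,0.03,0,0,0]
    - [100,0,0,0.022,0,0,0]
    - [100,0,0,0,0,0,0]
    - [100,0,0,0,0,0,0]

```text
time_s: 10.15
ee_pos: [0.5621, 0.0512, 0.0568]
eef_rot: [3.141, -0.001, 0.274]
force: [-0.6, -1.2, 0.4]
grip_width: 0.0936
grip_force: 0.0
```

Emit:
servo_tool:
  plan:
    - [20,0,0,0,0,0,0]
    - [20,0,0,0,0,0,0]
    - [20,0,0,0,0,0,0]
    - [20,0,0,0,0,0,0]
    - [20,0,0,0,0,0,0]
    - [20,0,0,0,0,0,0]
    - [20,0,0,0,0,0,0]
    - [20,0,0,0,0,0,0]

```text
time_s: 11.15
ee_pos: [0.5614, 0.052, 0.0555]
eef_rot: [-3.142, -0.0, 0.275]
force: [-0.3, 0.9, 2.2]
grip_width: 0.0556
grip_force: 20.0
```

Emit:
servo_tool:
  plan:
    - [20,0,0,-0.005,0,0,0]
    - [20,0,0,-0.015,0,0,0]
    - [20,0,0,-0.025,0,0,0]
    - [20,0,0,-0.03,0,0,0]
    - [20,0,0,-0.03,0,0,0]
    - [20,0,0,-0.02,0,0,0]
    - [20,0,0,0,0,0,0]
    - [20,0,0,0,0,0,0]

```text
time_s: 12.15
ee_pos: [0.561, 0.052, 0.1798]
eef_rot: [-3.141, 0.001, 0.275]
force: [-0.1, -0.3, -1.3]
grip_width: 0.0556
grip_force: 20.0
```

Run:
```python
from h import *
go(.446,-.331,.18,.275)
```

```text
shift [-2.146e-01  3.374e-01 -1.000e-04] turn [-0.0002  0.0009 -0.0002] t 12.15
```

Emit:
servo_tool:
  plan:
    - [20,-0.0215,0.0337,0,0,0,0]
    - [20,-0.0215,0.0337,0,0,0,0]
    - [20,-0.0215,0.0337,0,0,0,0]
    - [20,-0.0215,0.0337,0,0,0,0]
    - [20,-0.0215,0.0337,0,0,0,0]
    - [20,-0.0215,0.0337,0,0,0,0]
    - [20,-0.0215,0.0337,0,0,0,0]
    - [20,-0.0215,0.0337,0,0,0,0]

```text
time_s: 13.15
ee_pos: [0.4681, -0.2552, 0.1794]
eef_rot: [-3.14, 0.001, 0.275]
force: [-0.4, 0.0, -1.5]
grip_width: 0.0559
grip_force: 20.0
```

Emit:
servo_tool:
  plan:
    - [20,-0.0215,0.0337,0,0,0,0]
    - [20,-0.0215,0.0337,0,0,0,0]
    - [20,0,0,0,0,0,0]
    - [20,0,0,0.03,0,0,0]
    - [20,0,0,0.03,0,0,0]
    - [20,0,0,0.03,0,0,0]
    - [20,0,0,0.025,0,0,0]
    - [20,0,0,0.01,0,0,0]

```text
time_s: 14.15
ee_pos: [0.4455, -0.3295, 0.0536]
eef_rot: [-3.139, 0.002, 0.275]
force: [-1.0, -0.0, -1.7]
grip_width: 0.0558
grip_force: 20.0
```

Emit:
servo_tool:
  plan:
    - [20,0,0,0.003,0,0,0]
    - [20,0,0,0.002,0,0,0]
    - [20,0,0,0.001,0,0,0]
    - [20,0,0,0,0,0,0]
    - [20,0,0,0,0,0,0]
    - [20,0,0,0,0,0,0]
    - [20,0,0,0,0,0,0]
    - [20,0,0,0,0,0,0]

```text
time_s: 15.15
ee_pos: [0.4459, -0.3307, 0.0495]
eef_rot: [3.142, -0.0, 0.275]
force: [0.3, 0.8, -3.0]
grip_width: 0.0559
grip_force: 20.0
```

Emit:
servo_tool:
  plan:
    - [20,0,0,0.001,0,0,0]
    - [20,0,0,0.001,0,0,0]
    - [20,0,0,0,0,0,0]
    - [20,0,0,0,0,0,0]
    - [70,0,0,0,0,0,0]
    - [100,0,0,0,0,0,0]
    - [100,0,0,0,0,0,0]
    - [100,0,0,0,0,0,0]

```text
time_s: 16.15
ee_pos: [0.4459, -0.3307, 0.0474]
eef_rot: [3.142, -0.0, 0.275]
force: [0.5, -0.5, -0.4]
grip_width: 0.092
grip_force: 0.0
```

Emit:
servo_tool:
  plan:
    - [100,0,0,-0.02,0,0,0]
    - [100,0,0,-0.04,0,0,0]
    - [100,0,0,-0.05,0,0,0]
    - [100,0,0,-0.05,0,0,0]
    - [100,0,0,0,0,0,0]
    - [100,0.029,-0.041,0,0,0,0]
    - [100,0.029,-0.041,0,0,0,0]
    - [100,0.029,-0.041,0,0,0,0]

```text
time_s: 17.15
ee_pos: [0.4963, -0.1872, 0.2064]
eef_rot: [-3.141, 0.001, 0.274]
force: [0.4, -0.4, 0.7]
grip_width: 0.0936
grip_force: 0.0
```

Run:
```python
from h import *
go(.617,.07,.205,.275)
c=shot('scene'); save('s2',cv2.resize(c['pixels'][130:340,160:400],None,fx=2.8,fy=2.8))
t=shot('top'); save('t2',t['pixels'])
```

```text
shift [ 0.1859 -0.2148  0.0014] turn [-0.0008  0.0009 -0.0006] t 17.15
```

View pics/s2.png

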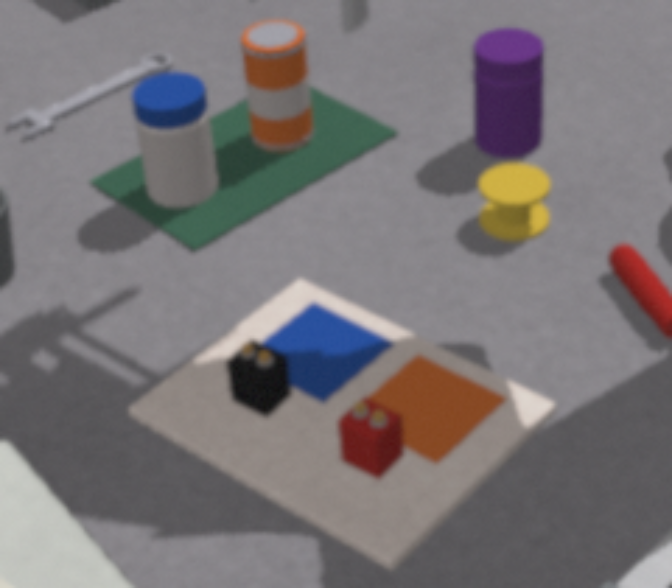

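View pics/t2.png

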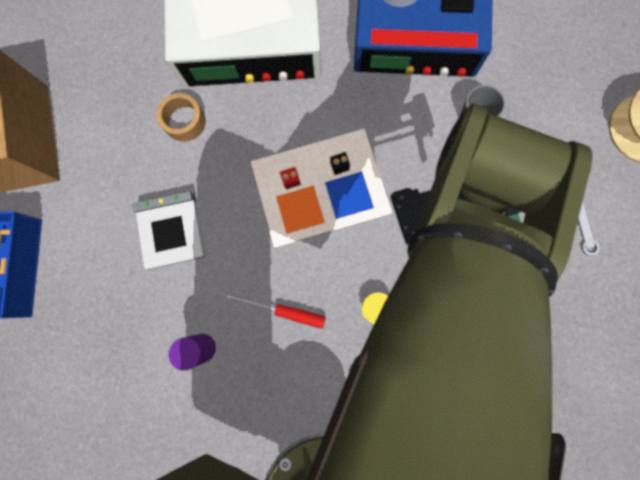

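Jar and can stand on the mat, at crop (175,140) and (278,85). Both pads and both adapters are now free in the top view: red (290,177), black (340,162). One enlarged crop should be enough to measure them.

Run:
```python
from h import *
c=dict(np.load('top.npz')); im=c['pixels']
save('crop3',cv2.resize(im[145:235,265:385],None,fx=6,fy=6,interpolation=cv2.INTER_CUBIC))
```

```text
(no output)
```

View pics/crop3.png

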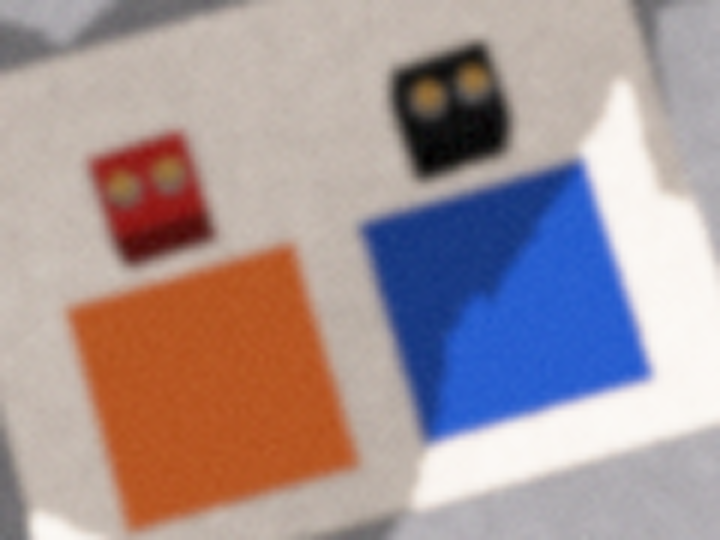

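Run:
```python
from h import *
c=dict(np.load('top.npz'))
def q(L,z,o=(265,145),s=6): return np.array([pt(c,o[0]+(u+.5)/s-.5,o[1]+(v+.5)/s-.5,z)[:2] for u,v in L])
for n,L,z in(('orange',[(68,311),(294,244),(357,464),(130,530)],.012),('blue',[(362,224),(583,157),(652,377),(428,441)],.012),('red',[(88,158),(184,131),(210,210),(117,240)],.05)):
    P=q(L,z);d=P[0]+P[1]-P[2]-P[3];e=P[0]-P[1]+P[3]-P[2];print(n,P.mean(0).round(4),'yaw',np.arctan2(d[1],d[0]),np.arctan2(-e[0],e[1]),np.linalg.norm(d)/2,np.linalg.norm(e)/2)
print(q([(123,185),(170,170)],.057).mean(0))
print(q([(132,266),(214,240)],.01))
go(.617,.07,.205,.275)
```

```text
orange [0.5595 0.0519] yaw 0.27013644664968745 0.27702430058124705 0.07986188489622069 0.080564315004878
blue [ 0.5885 -0.0489] yaw 0.2727411697429326 0.2773335705555982 0.08015237849155812 0.07938763115065173
red [0.6197 0.0695] yaw 0.32021332063899494 0.2859437818845809 0.029221339749021535 0.03265155121791231
[0.61997514 0.06985164]
[[0.60289972 0.07968041]
 [0.61167714 0.05131742]]
shift [ 0.1855 -0.2123  0.0017] turn [-0.0013  0.0006  0.0037] t 17.25
```

Emit:
servo_tool:
  plan:
    - [75,0.0314,-0.0352,0,0,0,0]
    - [75,0.0314,-0.0352,0,0,0,0]
    - [75,0.0314,-0.0352,0,0,0,0]
    - [75,0.0314,-0.0352,0,0,0,0]
    - [75,0.0314,-0.0352,0,0,0,0]
    - [75,0.0314,-0.0352,0,0,0,0]
    - [75,0,0,0,0,0,-0.015]
    - [75,0,0,0.01,0,0,0]

```text
time_s: 18.25
ee_pos: [0.6203, 0.0648, 0.1968]
eef_rot: [3.141, -0.0, 0.29]
force: [-0.6, -1.3, 0.4]
grip_width: 0.0705
grip_force: 0.0
```

Emit:
servo_tool:
  plan:
    - [75,0,0,0.03,0,0,0]
    - [75,0,0,0.03,0,0,0]
    - [75,0,0,0.03,0,0,0]
    - [75,0,0,0,0,0,0]
    - [75,0,0,0,0,0,0]
    - [75,0,0,0,0,0,0]
    - [75,0,0,0,0,0,0]
    - [75,0,0,0,0,0,0]

```text
time_s: 19.25
ee_pos: [0.6204, 0.0657, 0.1078]
eef_rot: [3.141, -0.001, 0.29]
force: [0.5, 0.2, 0.3]
grip_width: 0.0706
grip_force: 0.0
```

Run:
```python
from h import *
go(.620,.07,.017,.29)
c=shot('scene'); save('s3',cv2.resize(c['pixels'][190:340,200:370],None,fx=3.5,fy=3.5))
```

```text
shift [ 0.0008 -0.0042  0.0908] turn [ 0.0001 -0.0005 -0.0001] t 19.25
```

View pics/s3.png

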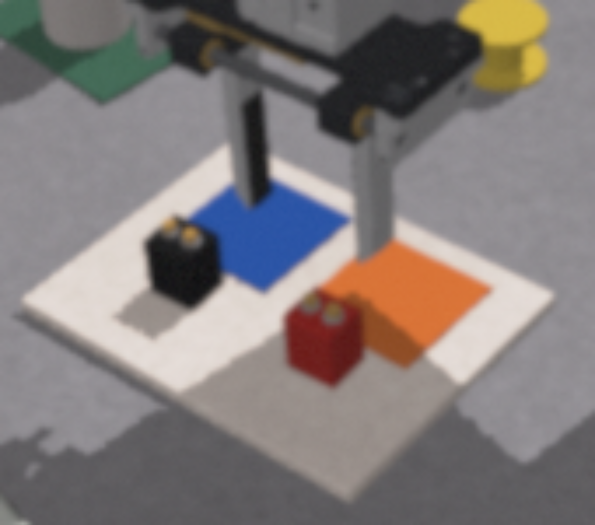

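The fingers straddle the red adapter, with tips at crop (255,200) and (375,255) and the adapter at (325,335). I'll correct y by 4 mm and go down.

Emit:
servo_tool:
  plan:
    - [75,0.0005,-0.004,0,0,0,0]
    - [75,0,0,0.03,0,0,0]
    - [75,0,0,0.03,0,0,0]
    - [75,0,0,0.02,0,0,0]
    - [75,0,0,0.01,0,0,0]
    - [75,0,0,0,0,0,0]
    - [10,0,0,0,0,0,0]
    - [10,0,0,0,0,0,0]
  force: 15

```text
time_s: 20.3
ee_pos: [0.6201, 0.0697, 0.0183]
eef_rot: [3.141, -0.001, 0.29]
force: [-0.1, -0.4, 0.1]
grip_width: 0.0537
grip_force: 0.0
```

Emit:
servo_tool:
  plan:
    - [10,0,0,0,0,0,0]
    - [10,0,0,0,0,0,0]
    - [10,0,0,0,0,0,0]
    - [10,0,0,0,0,0,0]
    - [10,0,0,-0.005,0,0,0]
    - [10,0,0,-0.02,0,0,0]
    - [10,0,0,-0.03,0,0,0]
    - [10,0,0,-0.03,0,0,0]

```text
time_s: 21.3
ee_pos: [0.6198, 0.0697, 0.1047]
eef_rot: [3.141, -0.001, 0.29]
force: [-0.4, -0.0, -0.7]
grip_width: 0.0343
grip_force: 15.0
```

Run:
```python
from h import *
go(.5103,.3164,.1,.29)
c=shot('top'); im=c['pixels']; save('t3',np.hstack([cv2.resize(im[190:280,120:220],None,fx=3.5,fy=3.5),cv2.resize(im[125:250,240:400],(450,315))]))
```

```text
shift [-0.0344 -0.2677  0.0047] turn [ 0.0002 -0.0009 -0.0002] t 21.3
```

View pics/t3.png

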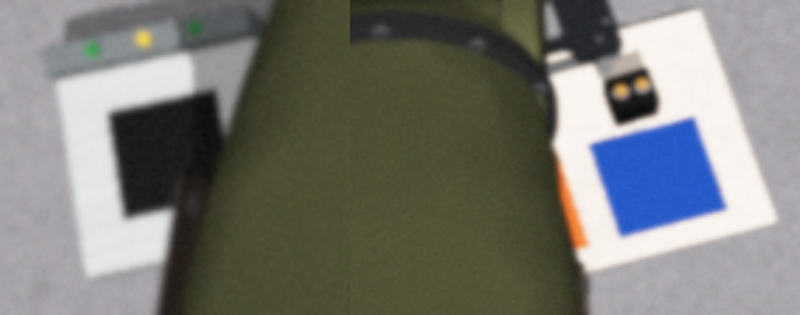

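The width of 34.3 mm confirms the adapter is held. The picture shows the stand pad corner at (110,115) and the black adapter in place at (632,92). Next I move it over the stand.

Emit:
servo_tool:
  plan:
    - [10,-0.0056,-0.0447,0,0,0,0]
    - [10,-0.0056,-0.0447,0,0,0,0]
    - [10,-0.0056,-0.0447,0,0,0,0]
    - [10,-0.0056,-0.0447,0,0,0,0]
    - [10,-0.0056,-0.0447,0,0,0,0]
    - [10,-0.0056,-0.0447,0,0,0,0]
    - [10,0,0,0,0,0,0]
    - [10,0,0,0,0,0,0]

```text
time_s: 22.35
ee_pos: [0.5111, 0.3167, 0.1029]
eef_rot: [3.141, -0.001, 0.29]
force: [0.5, 0.2, -1.0]
grip_width: 0.0337
grip_force: 15.0
```

Run:
```python
from h import *
go(.511,.317,.035,.29)
c=shot('scene'); save('s4',cv2.resize(c['pixels'][230:400,340:500],None,fx=3.5,fy=3.5))
```

```text
shift [-0.     -0.0004  0.0679] turn [ 0.0001 -0.0005 -0.0001] t 22.35
```

View pics/s4.png

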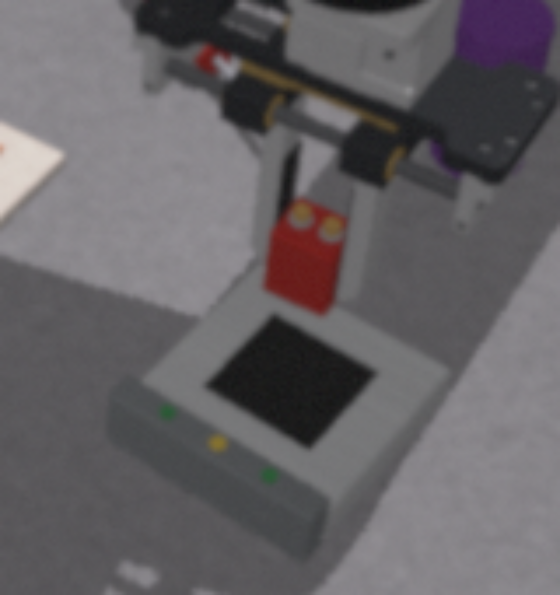

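The adapter hangs upright at crop (305,265), over the black pad at (290,380). The pad also spans x 205–375 below it, so the position looks right. Lowering now.

Emit:
servo_tool:
  plan:
    - [10,0,0,0.025,0,0,0]
    - [10,0,0,0.025,0,0,0]
    - [10,0,0,0.014,0,0,0]
    - [10,0,0,0.003,0,0,0]
    - [10,0,0,0.002,0,0,0]
    - [10,0,0,0.001,0,0,0]
    - [10,0,0,0,0,0,0]
    - [10,0,0,0,0,0,0]

```text
time_s: 23.4
ee_pos: [0.5109, 0.3172, 0.0327]
eef_rot: [-3.142, -0.0, 0.29]
force: [0.2, -0.2, -1.0]
grip_width: 0.0337
grip_force: 15.0
```

Emit:
servo_tool:
  plan:
    - [10,0,0,0.001,0,0,0]
    - [10,0,0,0,0,0,0]
    - [10,0,0,0,0,0,0]
    - [10,0,0,0,0,0,0]
    - [10,0,0,0,0,0,0]
    - [10,0,0,0,0,0,0]
    - [10,0,0,0,0,0,0]
    - [10,0,0,0,0,0,0]

```text
time_s: 24.4
ee_pos: [0.511, 0.3172, 0.0326]
eef_rot: [-3.141, -0.001, 0.29]
force: [-4.2, -2.1, 9.8]
grip_width: 0.0339
grip_force: 15.0
```

Contact with the pad is made (9.8 N up). I'll release and rise.

Emit:
servo_tool:
  plan:
    - [60,0,0,0,0,0,0]
    - [75,0,0,0,0,0,0]
    - [75,0,0,0,0,0,0]
    - [75,0,0,0,0,0,0]
    - [75,0,0,-0.02,0,0,0]
    - [75,0,0,-0.05,0,0,0]
    - [75,0,0,-0.05,0,0,0]
    - [100,0,0,-0.05,0,0,0]

```text
time_s: 25.4
ee_pos: [0.5106, 0.317, 0.2048]
eef_rot: [-3.141, -0.001, 0.29]
force: [0.6, 0.0, 0.0]
grip_width: 0.0776
grip_force: 0.0
```

Run:
```python
from h import *
go(.446,-.331,.205,.275)
```

```text
shift [-0.2471  0.6025 -0.0008] turn [-0.0003 -0.0014  0.0148] t 25.4
```

Emit:
servo_tool:
  plan:
    - [100,-0.019,0.0463,0,0,0,0]
    - [100,-0.019,0.0463,0,0,0,0]
    - [100,-0.019,0.0463,0,0,0,0]
    - [100,-0.019,0.0463,0,0,0,0]
    - [100,-0.019,0.0463,0,0,0,0]
    - [100,-0.019,0.0463,0,0,0,0]
    - [100,-0.019,0.0463,0,0,0,0]
    - [100,-0.019,0.0463,0,0,0,0]

```text
time_s: 26.4
ee_pos: [0.4707, -0.0829, 0.203]
eef_rot: [3.141, -0.002, 0.29]
force: [0.4, 0.2, 0.0]
grip_width: 0.094
grip_force: 0.0
```

Emit:
servo_tool:
  plan:
    - [100,-0.019,0.0463,0,0,0,0]
    - [100,-0.019,0.0463,0,0,0,0]
    - [100,-0.019,0.0463,0,0,0,0]
    - [100,-0.019,0.0463,0,0,0,0]
    - [100,-0.019,0.0463,0,0,0,0]
    - [100,0,0,0,0,0,0.015]
    - [100,0,0,0,0,0,0]
    - [100,0,0,0,0,0,0]

```text
time_s: 27.4
ee_pos: [0.4464, -0.3293, 0.2021]
eef_rot: [3.141, -0.0, 0.276]
force: [0.1, -0.1, -0.4]
grip_width: 0.094
grip_force: 0.0
```

Run:
```python
from h import *
go(.446,-.331,.0475,.275)
c=shot('top'); s=shot('scene')
save('p5',np.hstack([cv2.resize(c['pixels'][180:280,115:220],(420,400),interpolation=cv2.INTER_CUBIC),cv2.resize(s['pixels'][130:240,170:280],(380,400))]))
```

```text
shift [-0.0009  0.0014  0.1546] turn [ 0.0005 -0.0004  0.0013] t 27.4
```

View pics/p5.png

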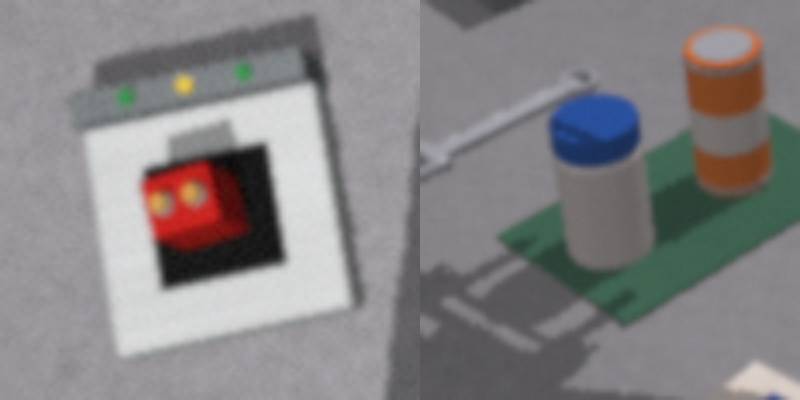

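The adapter stands upright on the pad, top centre at about (183,200). Jar and can stand on the mat. I'll compute the offset on the stand.

Run:
```python
from h import *
c=dict(np.load('top.npz'))
def q(L,z): return np.array([pt(c,115+(u+.5)/4-.5,180+(v+.5)/4-.5,z)[:2] for u,v in L])
print(q([(146,180),(210,161),(222,223),(162,238)],.065).mean(0), 'jacks',q([(161,202),(193,192)],.072).mean(0))
print('base',q([(248,233),(175,250)],.025))
print('pad',q([(145,168),(268,147),(284,263),(163,287)],.025).mean(0))
```

```text
[0.51092656 0.31526211] jacks [0.51138466 0.31633807]
base [[0.50098046 0.29885263]
 [0.49285021 0.3351969 ]]
pad [0.50990808 0.3158997 ]
```

The adapter is within 2 mm of the pad centre. Next I fetch the can.

Emit:
servo_tool:
  plan:
    - [100,-0.001,0.0015,0.03,0,0,0]
    - [100,0,0,0.03,0,0,0]
    - [100,0,0,0.03,0,0,0]
    - [100,0,0,0.03,0,0,0]
    - [100,0,0,0.0335,0,0,0]
    - [100,0,0,0,0,0,0]
    - [100,0,0,0,0,0,0]
    - [20,0,0,0,0,0,0]
  force: 20

```text
time_s: 28.5
ee_pos: [0.4462, -0.3324, 0.0495]
eef_rot: [3.14, -0.001, 0.275]
force: [0.3, -0.7, -0.1]
grip_width: 0.0871
grip_force: 0.0
```

Emit:
servo_tool:
  plan:
    - [20,0,0,0,0,0,0]
    - [20,0,0,0,0,0,0]
    - [20,0,0,0,0,0,0]
    - [20,0,0,0,0,0,0]
    - [20,0,0,0,0,0,0]
    - [20,0,0,0,0,0,0]
    - [20,0,0,-0.005,0,0,0]
    - [20,0,0,-0.015,0,0,0]

```text
time_s: 29.5
ee_pos: [0.4452, -0.3317, 0.068]
eef_rot: [-3.14, 0.001, 0.275]
force: [-0.6, 0.4, -1.6]
grip_width: 0.0557
grip_force: 20.0
```

Emit:
servo_tool:
  plan:
    - [20,0,0,-0.03,0,0,0]
    - [20,0,0,-0.04,0,0,0]
    - [20,0,0,-0.04,0,0,0]
    - [20,0,0,0,0,0,0]
    - [20,0.0215,-0.0337,0,0,0,0]
    - [20,0.0215,-0.0337,0,0,0,0]
    - [20,0.0215,-0.0337,0,0,0,0]
    - [20,0.0215,-0.0337,0,0,0,0]

```text
time_s: 30.5
ee_pos: [0.4915, -0.1775, 0.1772]
eef_rot: [-3.141, 0.001, 0.275]
force: [0.9, -0.9, -1.2]
grip_width: 0.056
grip_force: 20.0
```

Emit:
servo_tool:
  plan:
    - [20,0.0215,-0.0337,0,0,0,0]
    - [20,0.0215,-0.0337,0,0,0,0]
    - [20,0.0215,-0.0337,0,0,0,0]
    - [20,0.0215,-0.0337,0,0,0,0]
    - [20,0.0215,-0.0337,0,0,0,0]
    - [20,0.0215,-0.0337,0,0,0,0]
    - [20,0,0,0,0,0,0]
    - [20,0,0,0,0,0,0]

```text
time_s: 31.5
ee_pos: [0.5606, 0.0503, 0.1773]
eef_rot: [-3.141, 0.001, 0.275]
force: [-0.1, -0.3, -1.5]
grip_width: 0.0556
grip_force: 20.0
```

```bash
python3 -c "
from h import *
go(.5595,.052,.0555,.275)"
```

```text
shift [-0.0005 -0.0019  0.1218] turn [-0.0001  0.0012 -0.    ] t 31.5
```

Emit:
servo_tool:
  plan:
    - [20,-0.0005,-0.0015,0.02,0,0,0]
    - [20,0,0,0.03,0,0,0]
    - [20,0,0,0.03,0,0,0]
    - [20,0,0,0.025,0,0,0]
    - [20,0,0,0.01,0,0,0]
    - [20,0,0,0.003,0,0,0]
    - [20,0,0,0,0,0,0]
    - [20,0,0,0,0,0,0]

```text
time_s: 32.5
ee_pos: [0.5605, 0.0519, 0.0608]
eef_rot: [3.141, -0.001, 0.275]
force: [0.1, 0.5, -1.2]
grip_width: 0.0559
grip_force: 20.0
```

Emit:
servo_tool:
  plan:
    - [20,0,0,0.001,0,0,0]
    - [20,0,0,0.001,0,0,0]
    - [20,0,0,0,0,0,0]
    - [20,0,0,0,0,0,0]
    - [20,0,0,0,0,0,0]
    - [20,0,0,0,0,0,0]
    - [20,0,0,0,0,0,0]
    - [20,0,0,0,0,0,0]

```text
time_s: 33.5
ee_pos: [0.5602, 0.052, 0.058]
eef_rot: [-3.142, -0.0, 0.275]
force: [-0.0, -0.4, -2.0]
grip_width: 0.0557
grip_force: 20.0
```

Emit:
servo_tool:
  plan:
    - [20,0,0,0.001,0,0,0]
    - [20,0,0,0.001,0,0,0]
    - [20,0,0,0,0,0,0]
    - [20,0,0,0,0,0,0]
    - [20,0,0,0,0,0,0]
    - [20,0,0,0,0,0,0]
    - [20,0,0,0,0,0,0]
    - [20,0,0,0,0,0,0]

```text
time_s: 34.5
ee_pos: [0.5602, 0.052, 0.0561]
eef_rot: [3.141, -0.0, 0.275]
force: [-0.1, 0.8, 3.0]
grip_width: 0.056
grip_force: 20.0
```

Touchdown, so I release, rise and go for the jar.

Emit:
servo_tool:
  plan:
    - [70,0,0,0,0,0,0]
    - [100,0,0,0,0,0,0]
    - [100,0,0,0,0,0,0]
    - [100,0,0,0,0,0,0]
    - [100,0,0,-0.02,0,0,0]
    - [100,0,0,-0.04,0,0,0]
    - [100,0,0,-0.045,0,0,0]
    - [100,0,0,-0.045,0,0,0]

```text
time_s: 35.5
ee_pos: [0.5599, 0.052, 0.2074]
eef_rot: [-3.142, 0.0, 0.275]
force: [-0.2, -0.2, -0.2]
grip_width: 0.0937
grip_force: 0.0
```

Emit:
servo_tool:
  plan:
    - [100,-0.0145,0.0503,0,0,0,0]
    - [100,-0.0145,0.0503,0,0,0,0]
    - [100,-0.0145,0.0503,0,0,0,0]
    - [100,-0.0145,0.0503,0,0,0,0]
    - [100,-0.0145,0.0503,0,0,0,0]
    - [100,-0.0145,0.0503,0,0,0,0]
    - [100,-0.0145,0.0503,0,0,0,0]
    - [100,0,0,0,0,0,0]

```text
time_s: 36.5
ee_pos: [0.5571, -0.3175, 0.2051]
eef_rot: [-3.141, 0.001, 0.271]
force: [1.1, 1.1, -0.2]
grip_width: 0.0937
grip_force: 0.0
```

```bash
python3 -c "
from h import *
go(.5592,-.3144,.049,.275)"
```

```text
shift [ 0.003  -0.0023  0.1561] turn [-0.0004  0.0008 -0.0039] t 36.5
```

Emit:
servo_tool:
  plan:
    - [100,0.0005,0,0.03,0,0,0]
    - [100,0,0,0.03,0,0,0]
    - [100,0,0,0.03,0,0,0]
    - [100,0,0,0.03,0,0,0]
    - [100,0,0,0.0355,0,0,0]
    - [100,0,0,0,0,0,0]
    - [100,0,0,0,0,0,0]
    - [100,0,0,0,0,0,0]

```text
time_s: 37.5
ee_pos: [0.5592, -0.3146, 0.0523]
eef_rot: [3.14, -0.002, 0.275]
force: [0.6, -0.9, -0.3]
grip_width: 0.0939
grip_force: 0.0
```

Emit:
servo_tool:
  plan:
    - [20,0,0,0,0,0,0]
    - [20,0,0,0,0,0,0]
    - [20,0,0,0,0,0,0]
    - [20,0,0,0,0,0,0]
    - [20,0,0,0,0,0,0]
    - [20,0,0,0,0,0,0]
    - [20,0,0,0,0,0,0]
    - [20,0,0,0,0,0,0]

```text
time_s: 38.5
ee_pos: [0.5585, -0.3144, 0.0505]
eef_rot: [3.141, -0.0, 0.275]
force: [-0.7, -0.4, 1.7]
grip_width: 0.0618
grip_force: 20.0
```

Emit:
servo_tool:
  plan:
    - [20,0,0,-0.005,0,0,0]
    - [20,0,0,-0.015,0,0,0]
    - [20,0,0,-0.03,0,0,0]
    - [20,0,0,-0.035,0,0,0]
    - [20,0,0,-0.035,0,0,0]
    - [20,0,0,-0.01,0,0,0]
    - [20,0,0,0,0,0,0]
    - [20,0,0,0,0,0,0]

```text
time_s: 39.5
ee_pos: [0.558, -0.314, 0.1788]
eef_rot: [-3.14, 0.002, 0.275]
force: [-0.4, -0.1, -1.0]
grip_width: 0.0622
grip_force: 20.0
```

```bash
python3 -c "
from h import *
go(.5885,-.049,.18,.275)"
```

```text
shift [ 0.1013 -0.2468 -0.0009] turn [-0.0018  0.0016 -0.0002] t 39.5
```

Emit:
servo_tool:
  plan:
    - [20,0.0169,-0.0411,0,0,0,0]
    - [20,0.0169,-0.0411,0,0,0,0]
    - [20,0.0169,-0.0411,0,0,0,0]
    - [20,0.0169,-0.0411,0,0,0,0]
    - [20,0.0169,-0.0411,0,0,0,0]
    - [20,0.0169,-0.0411,0,0,0,0]
    - [20,0,0,0,0,0,0]
    - [20,0,0,0,0,0,0]

```text
time_s: 40.5
ee_pos: [0.5889, -0.0499, 0.1796]
eef_rot: [-3.141, 0.001, 0.275]
force: [-0.3, -0.6, -1.8]
grip_width: 0.0618
grip_force: 20.0
```

Emit:
servo_tool:
  plan:
    - [20,0,0,0.02,0,0,0]
    - [20,0,0,0.03,0,0,0]
    - [20,0,0,0.03,0,0,0]
    - [20,0,0,0.023,0,0,0]
    - [20,0,0,0.01,0,0,0]
    - [20,0,0,0.003,0,0,0]
    - [20,0,0,0,0,0,0]
    - [20,0,0,0,0,0,0]

```text
time_s: 41.5
ee_pos: [0.5895, -0.0496, 0.0653]
eef_rot: [3.141, -0.001, 0.275]
force: [-0.1, -0.1, -0.9]
grip_width: 0.0613
grip_force: 20.0
```

```bash
python3 -c "
from h import *
go(.5885,-.049,.0585,.275)"
```

```text
shift [-0.0008 -0.0008  0.0068] turn [ 0.0005 -0.0012 -0.0002] t 41.5
```

Emit:
servo_tool:
  plan:
    - [20,-0.0005,-0.0005,0.002,0,0,0]
    - [20,0,0,0.002,0,0,0]
    - [20,0,0,0.001,0,0,0]
    - [20,0,0,0.001,0,0,0]
    - [20,0,0,0,0,0,0]
    - [20,0,0,0,0,0,0]
    - [20,0,0,0,0,0,0]
    - [20,0,0,0,0,0,0]

```text
time_s: 42.5
ee_pos: [0.5886, -0.0491, 0.0585]
eef_rot: [3.142, -0.0, 0.275]
force: [-0.4, 0.3, -0.0]
grip_width: 0.0619
grip_force: 20.0
```

Emit:
servo_tool:
  plan:
    - [20,0,0,0.001,0,0,0]
    - [20,0,0,0,0,0,0]
    - [20,0,0,0,0,0,0]
    - [20,0,0,0,0,0,0]
    - [70,0,0,0,0,0,0]
    - [100,0,0,0,0,0,0]
    - [100,0,0,0,0,0,0]
    - [100,0,0,0,0,0,0]

```text
time_s: 43.5
ee_pos: [0.5885, -0.0491, 0.0573]
eef_rot: [-3.141, 0.0, 0.275]
force: [-0.6, -0.4, -1.0]
grip_width: 0.0921
grip_force: 0.0
```

Emit:
servo_tool:
  plan:
    - [100,0,0,-0.02,0,0,0]
    - [100,0,0,-0.04,0,0,0]
    - [100,0,0,-0.045,0,0,0]
    - [100,0,0,-0.045,0,0,0]
    - [100,-0.014,0.05,0,0,0,0]
    - [100,-0.014,0.05,0,0,0,0]
    - [100,-0.014,0.05,0,0,0,0]
    - [100,-0.014,0.05,0,0,0,0]

```text
time_s: 44.5
ee_pos: [0.5887, -0.2585, 0.2075]
eef_rot: [-3.142, -0.0, 0.275]
force: [-0.0, 0.4, -0.8]
grip_width: 0.0939
grip_force: 0.0
```

Run:
```python
from h import *
c=shot('top'); save('p6',cv2.resize(c['pixels'][125:270,115:405],(800,400),interpolation=cv2.INTER_CUBIC))
```

```text
(no output)
```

View pics/p6.png

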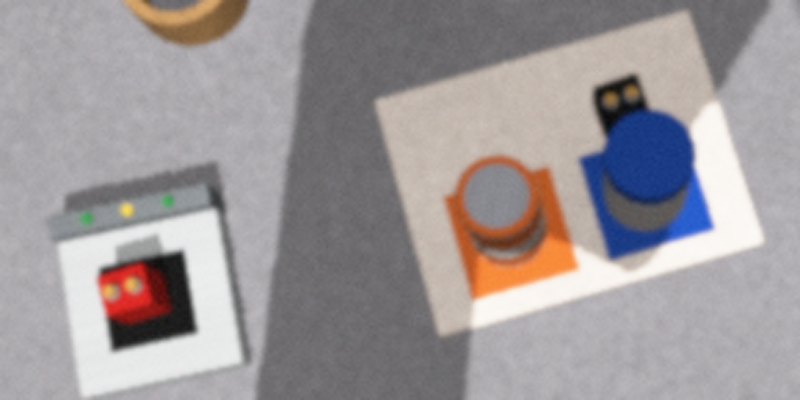

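The final picture shows the can (497,197) and jar (650,154) upright on their pads, the red adapter (135,292) on the stand and the black adapter (620,100) unmoved. I'll check the numbers and hand in.

Run:
```python
from h import *
c=dict(np.load('top.npz')); f=lambda u,v,z: pt(c,115+(u+.5)*290/800-.5,125+(v+.5)*145/400-.5,z)[:2]
e=[np.linalg.norm(f(497,197,.117)-[.5595,.052]),np.linalg.norm(f(650,154,.112)-[.5885,-.049])]
print(e)
if max(e)<.009: print(ctrl.hand_in())
```

```text
[np.float64(0.0010928803792581868), np.float64(0.000977863815891221)]
the job is handed in; nothing more can be done
None
```

The job is done and handed in: the red adapter stands upright about 2 mm from the middle of the stand's pad, the jar and can are back within about 1 mm of their pad centres, and the black adapter looks unmoved; the handed-in job returned no verdict.

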